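# Seat the badge carrier plate on its locating pin

## Robot

A 6-joint arm with a two-finger parallel gripper is mounted at the origin on the work surface. World frame = base frame: x ahead of the robot, y to its left, z up, the work surface at z = 0. Lengths are in mm, angles in rad, forces in N, time in s.
With the tool pointing down it reaches from about 300 to 775 mm from the base axis. Payload 14.6 kg.
Tool frame: the origin (TCP) lies on the centre line of the jaws, within the pads' length; the fingertips stand 19 mm ahead of it and the grasp point (between the pads) is the TCP (bot.tip_reach is the distance from the TCP to the fingertips, in mm); y points along the fingers, x is the direction in which the jaws open and shut, and the axes are right-handed (so a half turn about y gives the same grasp; the last joint's range is limited). The gripper opens to 85 mm and grips with 20 to 120 N. Pads are 22 mm wide; open, the fingers measure 114 mm over their backs; the gripper's body (76 mm by 85 mm) begins 54 mm behind the grasp point. The pads swing forward as they close: fully open they stand 13 mm farther back than shut.
Start: joints at [1.069, 0.3, 1.521, -0, 1.321, -0.067], TCP at [231.672, 498.816, 250.281] pointing down, gripper open.
Joint ranges: [-3.03, 3.03], [-0.79, 2.21], [0.23, 2.52], [-1.04, 4.18], [0, 3.07], [-2.55, 2.55]. Speed limits (rad/s): [2.22, 2.22, 2.57, 3.14, 3.14, 3.14].

## Interface

Orientations are given as a unit quaternion [w, x, y, z].
In Python, from rig import bot gives the robot as it stands. Calls block until the motion is done:
- bot.move_to(position, orientation): joint-space move of the TCP to a pose.
- bot.servo_line(position, attitude=None, speed=150, until_force=None): straight line of the TCP; attitude=None keeps the orientation; speed is the mean speed in mm/s. With until_force (N) it stops when the force on the tool has changed by that much, and returns True; else False.
- bot.move_joints(angles): joint-space move.
- bot.move_gripper(opening, grip_force=None): finger opening in mm; grip_force is the grip in N (None keeps the last); returns when the fingers have stopped.
- bot.dwell(seconds).
- bot.ik(position, orientation): joint angles nearest the present ones, or None.
- bot.read_state(): the state.
- bot.read_camera(name): name is "scene" or "top"; returns a dict with "image" (384x512x3 uint8, blue, green, red), "depth" (384x512 float32, mm along the optical axis (not along the pixel's ray), 0 where there is no reading), "fovy" (degrees; the focal length in pixels is half the picture's height over the tangent of half this angle, whatever the lens; pixels are square), "cx", "cy" (the principal point, pixels), "eye" and "attitude" of the camera in the world. Camera axes: x right, y down, z forward; pixel columns grow to the right and rows downward; lengths in mm; the calibration is good to about 2 mm. A picture is of the moment at which its call begins.
A pose or a line that the arm cannot do raises bot.MotionError and nothing moves.
- bot.finish_job(): hands the job in, once; it reports no verdict.
The state is a dict: "clock": time; "joint_positions": joint angles; "qvel": joint speeds; "effort": joint torques, N m; "ee_pos": TCP position; "tool_rot": TCP orientation; "ft_force": force on the tool from outside, world axes, zero at the start; "moment": the same for the moment, N m; "grip_width": finger opening in mm.
Only numpy, scipy, OpenCV 4.12 (cv2) and the standard library are available. Lean on these libraries where they do the work, as an engineer would, in place of code of your own. Each camera call takes 0.05 s, during which the arm holds its last target.

## Task

Pick up the aluminium badge carrier by its black handle and set it on the grey marking fixture: work it about gently until its hole drops over the fixed locating pin and it lies flat on the black plate, and turn it until its long edge rests against the steel stop post. Never push it against the fixture with more than about 30 N, leave the drawer, the jar and the stack of blanks where they are, and let go of the carrier at the end.

Things in the scene. Friction and masses are not known exactly. Their poses are not given: they have to be found in the camera images.
- fixture: Fixed grey base 190 x 150 mm; origin at its underside's centre, x along the 190 mm, z up. Its flat black top plate (150 x 130 mm, top at z = 16 mm) is sprung: it gives 1.3 mm per 10 N, 3 mm at most. A fixed steel stop post (12 mm diameter, up to z = 38 mm) stands at x = +37, y = +41 mm. The pin is near bush. Seated, the carrier's x is about along this x and the post touches its +y edge.
- bush (a point): Centre of a flat 30 mm brass eccentric bush level with the black top plate, at fixture x = -37, y = 0, z = 16 mm; axes as the fixture's. The fixed locating pin (steel, 8 mm diameter, 10 mm high above the plate, tip chamfered to a 5 mm flat) stands 7 mm away from this point, in a direction that differs every time and is not measured. The bush is locked.
- carrier: Loose badge carrier, about 0.15 to 0.3 kg: aluminium plate 112 (x) x 70 (y) x 8 mm; origin at the centre of its underside, z up. It has one through hole of 10.5 mm diameter at x = -34 mm, y = 0. Four round gilt badge blanks are fixed on top.
- handle (a point): Centre of the carrier's black handle bar, 44 mm long (carrier's x), 16 mm wide (y), 24 mm high, on two short posts. The point is straight above the carrier's origin, 41 mm above the plate's underside, 33 mm above its top; the bar's top is 53 mm above the underside. Grip across the 16 mm from above. Axes as the carrier's.
- hole (a point): Centre of the carrier's hole at the plate's underside, 34 mm from the handle's centre towards the carrier's -x.
- edge (a point): Point on the carrier's +y long edge, half-way up (4 mm above the underside), at carrier x = +37 mm, y = +35 mm: it meets the stop post. When it touches the post and the plate is flat, its y in the fixture's frame is about +35 mm.
- drawer: Bystander: loose clear plastic parts drawer, 100 x 62 x 38 mm, with gilt pins in it; origin at the centre of its underside.
- jar_mid (a point): Bystander: centre of a loose glass jar with a blue cap, 52 mm diameter, 62 mm high.
- blanks: Bystander: loose stack of brass badge blanks, 42 mm diameter, 22 mm high; origin at the centre of its underside.
There are look-alikes about, which are no part of the job. What is shaped like the carrier but red is not meant.

How it is judged (in metres and radians):
On the way:
1. the carrier is lifted clear of the bench (height (world z) of carrier above 0.03 m), for 0.2 s.
At the end, for the whole second after the job is handed in: The carrier lies flat on the black plate (within 2 mm, tilt under 0.03 rad), pin in its hole (hole within 9.5 mm of the bush centre), its +y long edge within about 2.5 mm of the stop post, at rest and released; drawer, jar and blanks within 20 mm of their starts (z of carrier in the frame of fixture between 0.013 and 0.018 m and angle between carrier's own z axis and vertical below 0.03 rad and horizontal distance between hole and bush below 0.0095 m and y of edge in the frame of fixture above 0.0325 m and x of edge in the frame of fixture above 0.02 m and linear speed of carrier below 0.01 m/s and distance of each of drawer, jar_mid, blanks from where it was at the start of the episode below 0.02 m); the robot touches nothing.
It fails at once if the carrier is pushed against the fixture with more than 30 N (contact force between carrier and fixture above 30 N).
It fails at once if the drawer, the jar or the stack of blanks is moved by more than 20 mm (distance of any of drawer, jar_mid, blanks from where it was at the start of the episode above 0.02 m).
It also fails if it takes over 67 s, if anything falls off the work surface, if the arm or the gripper's body presses on something with over 40 N, if the wrist force passes 120 N, or if a joint passes its speed limit or range.

## Working session

There is one attempt and no reset: what is moved stays moved. The work goes in short steps, each a Python script; the robot and the scene stay as the last script left them, time stands still between calls to the robot, and variables do not carry over. Pictures are saved under pics/ and viewed, and the job is handed in when it is done.

```bash
ls; mkdir -p pics; python3 - <<'E'
from rig import bot
import cv2,numpy as np
print(bot.read_state())
for n in("scene","top"):
    c=bot.read_camera(n); cv2.imwrite(f"pics/{n}0.png",c["image"]); np.savez(f"{n}0.npz",**c)
    print(n,c["fovy"],c["cx"],c["cy"],c["eye"],c["attitude"],(c["depth"]>0).mean(),bot.tip_reach)
E
```

```text
pics
{'clock': 0.0, 'joint_positions': array([ 1.06939038e+00,  3.00483717e-01,  1.52158068e+00, -9.11050007e-06,
        1.32067881e+00, -6.65916815e-02]), 'qvel': array([ 0.00055033,  0.00023792,  0.00300647,  0.00122033, -0.0004754 ,
        0.00254931]), 'effort': array([ 2.18612831e-04, -5.43503344e+01, -3.61780179e+01, -7.49848226e-06,
        4.20123601e-03, -4.97027690e-05]), 'ee_pos': array([231.58409002, 498.6402387 , 249.71454526]), 'tool_rot': array([-0.59588048,  0.59627699,  0.38002614, -0.38073657]), 'ft_force': array([ 0.24776794,  0.35093999, -0.75114819]), 'moment': array([0.01999232, 0.00690609, 0.02384314]), 'grip_width': 85.52036329191675}
scene 51.70166114024103 250.59793950455168 191.2209430702543 [1233.82074287 -178.37570693  760.44932047] [-0.30106023  0.7431209   0.55393057 -0.22426545] 0.9960174560546875 19.0
top 46.017618306432425 258.49538410258316 190.5654778572264 [ 439.08082806   51.47213413 1023.75044418] [ 0.03093813 -0.70010494  0.7120365  -0.04358818] 0.9960835774739584 19.0
```

View pics/top0.png

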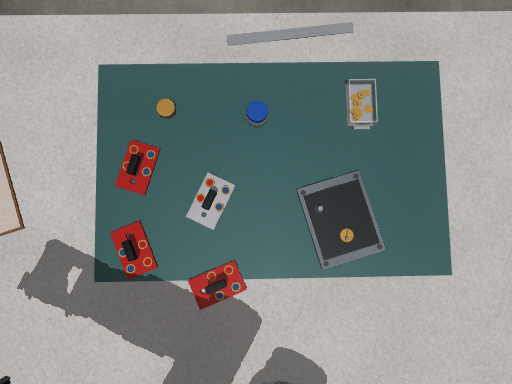

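View pics/scene0.png

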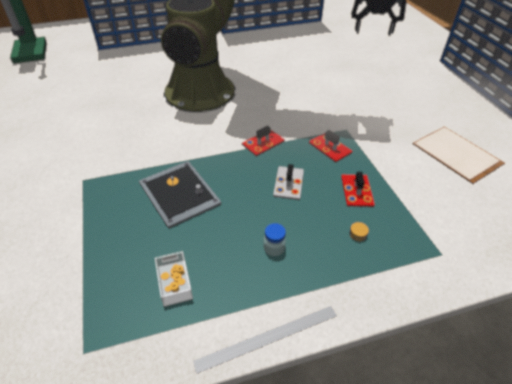

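Candidates in the top view are silver (210,201), red (138,166), red (134,248) and red (217,286). The description calls for aluminium, so I choose the silver one. I'll check it in a close crop, along with the fixture.

```bash
python3 - <<'E'
import cv2,numpy as np
t=cv2.imread("pics/top0.png")
a=cv2.resize(t[160:240,170:250],(400,400),interpolation=cv2.INTER_CUBIC)
b=cv2.resize(t[165:275,290:390],(364,400),interpolation=cv2.INTER_CUBIC)
cv2.imwrite("pics/crop1.png",np.hstack([a,b]))
s=cv2.imread("pics/scene0.png")
a=cv2.resize(s[150:230,130:230],(400,320),interpolation=cv2.INTER_CUBIC)
b=cv2.resize(s[150:210,255:325],(373,320),interpolation=cv2.INTER_CUBIC)
cv2.imwrite("pics/crop2.png",np.hstack([a,b]))
E
```

```text
(no output)
```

View pics/crop1.png

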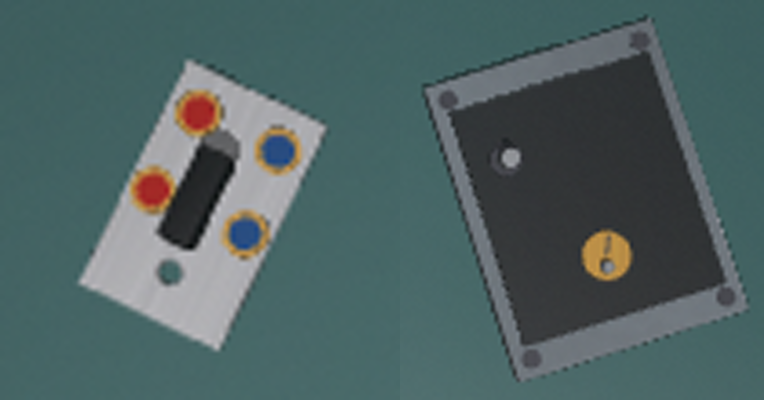

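View pics/crop2.png

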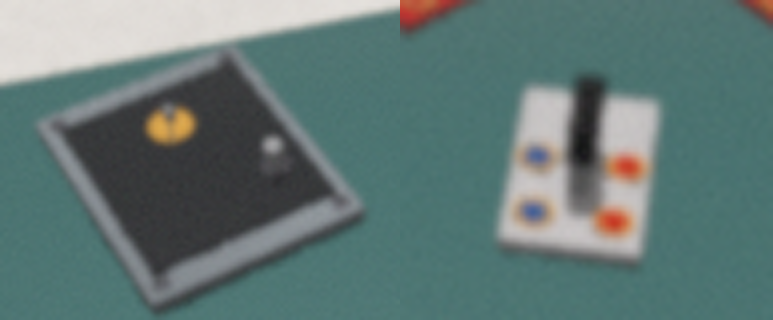

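```bash
cat > h.py <<'E'
import numpy as np,cv2
from scipy.spatial.transform import Rotation as R
def cam(c):
    f=192/np.tan(np.radians(float(c["fovy"]))/2); q=c["attitude"]
    return f,float(c["cx"]),float(c["cy"]),np.array(c["eye"]),R.from_quat(np.r_[q[1:],q[0]]).as_matrix()
def ray(c,p,z):
    f,cx,cy,e,M=cam(c); d=M@np.array([(p[0]-cx)/f,(p[1]-cy)/f,1]); return e+d*(z-e[2])/d[2]
def proj(c,P):
    f,cx,cy,e,M=cam(c); v=M.T@(np.asarray(P)-e); return np.array([cx+f*v[0]/v[2],cy+f*v[1]/v[2]])
def big(mask):
    cs,_=cv2.findContours(mask.astype(np.uint8),cv2.RETR_EXTERNAL,cv2.CHAIN_APPROX_NONE)
    return max(cs,key=cv2.contourArea)
def near(mask,p,r=12):
    m=np.zeros(mask.shape,np.uint8); cv2.circle(m,(int(p[0]),int(p[1])),r,1,-1)
    ys,xs=np.nonzero(mask&(m>0)); return np.array([xs.mean(),ys.mean()]),len(xs)
def rectw(c,cont,z):
    P=np.array([ray(c,p,z)[:2] for p in cont.reshape(-1,2)],np.float32)
    (x,y),(w,h),a=cv2.minAreaRect(P); 
    if w<h: a+=90; w,h=h,w
    return (round(x,1),round(y,1)),(round(w,1),round(h,1)),round(a,2)
E
python3 - <<'E'
from h import *
for n,cp,fp,bp,pp in(("top",(210,201),(341,220),(346,235),(320,208)),("scene",(290,183),(180,192),(172,181),(198,187))):
    c=np.load(n+"0.npz"); im=c["image"].astype(int); b,g,r=im[...,0],im[...,1],im[...,2]
    def reg(m,p,rad):
        k=np.zeros(m.shape,np.uint8); cv2.circle(k,p,rad,1,-1); return m&(k>0)
    sat=im.max(2)-im.min(2)
    ct=big(reg((im.min(2)>110)&(sat<40),cp,45)); print(n,"carrier z8",rectw(c,ct,8), cv2.contourArea(ct))
    dk=reg((im.max(2)<45),cp,28); k=big(dk); print(" handle z53",rectw(c,k,53),"z41",rectw(c,k,41))
    pl=big(reg((im.max(2)<75),fp,60)); print(" plate z16",rectw(c,pl,16))
    fx=big(reg(~((g-r>25)&(g>60)),fp,62)); print(" base z8",rectw(c,fx,8),"z16",rectw(c,fx,16))
    br=reg((r-b>50),bp,14); print(" bush",ray(c,near(br,bp,14)[0],16), near(br,bp,14), rectw(c,big(br),16))
    po=reg((im.min(2)>110)&(sat<40),pp,8); p,N=near(po,pp,8); print(" post",p,N,ray(c,p,38))
    d=c["depth"]; f,cx,cy,e,M=cam(c)
    def pt(u,v):
        z=d[v,u]; return e+M@np.array([(u-cx)/f*z,(v-cy)/f*z,z])
    for nm,p in(("bench",(cp[0]+45,cp[1]) ),("plate",fp),("fpost",tuple(np.round(p).astype(int)))): print("  d",nm,pt(*p).round(1))
E
```

```text
top carrier z8 ((526.0, 141.5), (111.9, 70.2), 153.49) 1389.5
 handle z53 ((525.1, 139.9), (42.5, 16.5), 154.69) z41 ((526.1, 141.0), (43.0, 16.7), 154.69)
 plate z16 ((479.7, -150.0), (150.4, 130.9), 16.14)
 base z8 ((479.8, -150.6), (193.2, 152.6), 16.29) z16 ((479.5, -149.0), (191.7, 151.4), 16.29)
 bush [ 444.07265304 -161.31605648   16.        ] (array([346.32846715, 234.52554745]), 137) ((443.3, -161.3), (29.1, 28.7), 151.38)
 post [320. 208.] 21 [ 502.74554995 -101.06681583   38.        ]
  d bench [523.3  40.6   3.6]
  d plate [ 439.1   51.5 1023.8]
  d fpost [ 502.9 -101.4   36.1]
scene carrier z8 ((528.1, 139.2), (118.5, 74.6), 153.56) 605.0
 handle z53 ((543.5, 132.5), (49.9, 6.2), 156.15) z41 ((531.8, 137.8), (50.7, 6.3), 156.15)
 plate z16 ((484.9, -152.6), (147.5, 125.3), 16.59)
 base z8 ((394.3, -127.5), (357.4, 284.7), 22.48) z16 ((403.2, -128.0), (353.6, 281.7), 22.48)
 bush [ 446.89122205 -162.31394897   16.        ] (array([172.42168675, 181.21686747]), 83) ((446.6, -162.0), (30.9, 29.3), 171.75)
 post [200.26923077 184.38461538] 26 [502.31713326 -95.69053626  38.        ]
  d bench [561.1 263.4  -2.7]
  d plate [ 492.7 -149.6   16.1]
  d fpost [473.2 -93.   10.8]
```

```bash
python3 - <<'E'
from h import *
t=np.load("top0.npz");s=np.load("scene0.npz")
a=cv2.resize(t["image"][224:246,335:359],(480,440),interpolation=cv2.INTER_NEAREST)
b=cv2.resize(s["image"][170:192,162:184],(300,300),interpolation=cv2.INTER_NEAREST)
b=cv2.copyMakeBorder(b,0,140,0,0,cv2.BORDER_CONSTANT)
cv2.imwrite("pics/pin.png",np.hstack([a,b]))
th=np.radians(16.2); F=np.array([479.7,-150]); Rf=np.array([[np.cos(th),-np.sin(th)],[np.sin(th),np.cos(th)]])
B=F+Rf@[-37,0]
for k in range(0,360,45):
    o=7*np.array([np.cos(np.radians(k)),np.sin(np.radians(k))]); P=np.r_[B+Rf@o,26]
    print(k,proj(t,P).round(1),proj(s,P).round(1))
print(proj(t,np.r_[B,16]),proj(s,np.r_[B,16]))
E
```

```text
0 [345.8 231.4] [173.6 179.2]
45 [344. 233.] [175.  178.1]
90 [343.8 235.4] [174.9 176.7]
135 [345.4 237.3] [173.4 175.9]
180 [347.8 237.5] [171.4 176.2]
225 [349.7 235.9] [170.  177.3]
270 [349.8 233.5] [170.1 178.7]
315 [348.2 231.6] [171.6 179.5]
[345.88233194 234.48992299] [173.00477294 180.38845889]
```

View pics/pin.png

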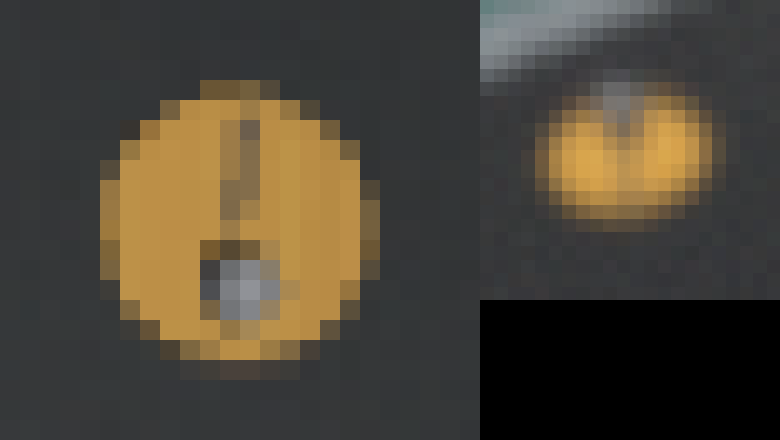

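```bash
cat >> h.py <<'E'
def quat(a): # jaw direction angle deg, tool y down
    a=np.radians(a); x=np.array([np.cos(a),np.sin(a),0]); y=np.array([0,0,-1.]); M=np.c_[x,y,np.cross(x,y)]
    q=R.from_matrix(M).as_quat(); return np.r_[q[3],q[:3]]
def st(bot,s=""):
    k=bot.read_state(); q=k["tool_rot"]; M=R.from_quat(np.r_[q[1:],q[0]]).as_matrix()
    print(s,"t%.2f"%k["clock"],k["ee_pos"].round(2),"a%.2f"%np.degrees(np.arctan2(M[1,0],M[0,0])),"down",M[:,1].round(3),"F",k["ft_force"].round(1),"M",k["moment"].round(2),"w%.1f"%k["grip_width"]); return k
E
python3 - <<'E'
from h import *
from rig import bot
st(bot)
for a in(63.5,-116.5): print(a,bot.ik([525.8,141.2,120],quat(a)), bot.ik([480,-150,120],quat(a+40.5)))
E
```

```text
t0.10 [231.57 498.67 249.78] a65.09 down [-0.001 -0.001 -1.   ] F [-0.4  1.   0. ] M [-0.01 -0.    0.03] w85.2
63.5 [ 0.19507638  0.43107699  1.66774393  0.          1.04277173 -0.9132077 ] [-3.75728370e-01  3.49697372e-01  1.78549148e+00 -4.44089210e-16
  1.00640380e+00 -2.19087079e+00]
-116.5 [ 1.95076375e-01  4.31076988e-01  1.66774393e+00 -4.44089210e-16
  1.04277173e+00  2.22838495e+00] [-3.75728370e-01  3.49697372e-01  1.78549148e+00 -4.44089210e-16
  1.00640380e+00  9.50721862e-01]
```

```bash
python3 - <<'E'
from h import *
from rig import bot
bot.move_gripper(50,grip_force=50)
bot.move_to([525.8,141.2,130],quat(63.5)); st(bot,"above")
bot.servo_line([525.8,141.2,42],speed=80,until_force=12); st(bot,"down")
bot.move_gripper(5,grip_force=50); k=st(bot,"grip")
bot.servo_line([525.8,141.2,110],speed=80); bot.dwell(.2); st(bot,"lift")
c=bot.read_camera("top"); np.savez("top1.npz",**c); s=bot.read_camera("scene")
cv2.imwrite("pics/l1.png",np.hstack([cv2.resize(c["image"][140:260,140:280],(400,343)),cv2.resize(s["image"][110:230,220:360],(400,343))]))
E
```

```text
above t2.28 [525.7  142.03 130.27] a63.56 down [ 0.  0. -1.] F [-0.7  0.4  0.2] M [0.   0.02 0.  ] w49.9
down t3.53 [526.1  141.23  42.53] a63.50 down [ 0.001  0.    -1.   ] F [-0.1  1.1  0.4] M [-0.    0.06  0.03] w50.2
grip t3.93 [526.04 141.26  42.41] a63.50 down [ 0.001  0.    -1.   ] F [-0.7  0.1  4.6] M [0.   0.16 0.01] w15.8
lift t5.13 [525.64 141.16 109.56] a63.50 down [-0.001 -0.    -1.   ] F [-1.5 -0.7 -2.4] M [0.04 0.02 0.03] w14.9
```

View pics/l1.png

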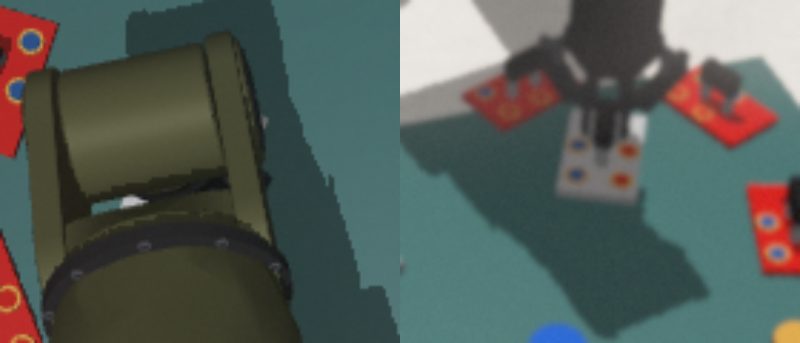

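```bash
cat >> h.py <<'E'
TH=16.2; F=np.array([479.7,-150.])
def rot(a): a=np.radians(a); return np.array([[np.cos(a),-np.sin(a)],[np.sin(a),np.cos(a)]])
def tcp(pin,phi): # pin in fixture frame -> TCP xy world (handle centre)
    return F+rot(TH)@np.asarray(pin,float)+rot(TH+phi)@[34,0]
E
python3 - <<'E'
from h import *
from rig import bot
pin=[-43.3,3.0]; phi=-6; p=tcp(pin,phi); q=quat(TH+phi+90)
bot.servo_line([525.8,141.2,130],speed=150)
bot.move_to([*p,110],q); bot.servo_line([*p,73],speed=60); bot.dwell(.3); st(bot,"pre")
s=bot.read_camera("scene"); cv2.imwrite("pics/s2.png",cv2.resize(s["image"][130:250,110:260],(750,600)))
h=bot.servo_line([*p,63],speed=8,until_force=4); st(bot,"hit %s"%h)
E
```

```text
pre t7.73 [ 470.84 -153.22   73.24] a100.20 down [ 0. -0. -1.] F [-0.3  1.3 -2.2] M [ 0.01  0.02 -0.02] w15.3
hit True t8.57 [ 470.64 -153.35   66.78] a100.22 down [-0. -0. -1.] F [ 0.7 -2.8  2.5] M [-0.42  0.12  0.06] w15.2
```

View pics/s2.png

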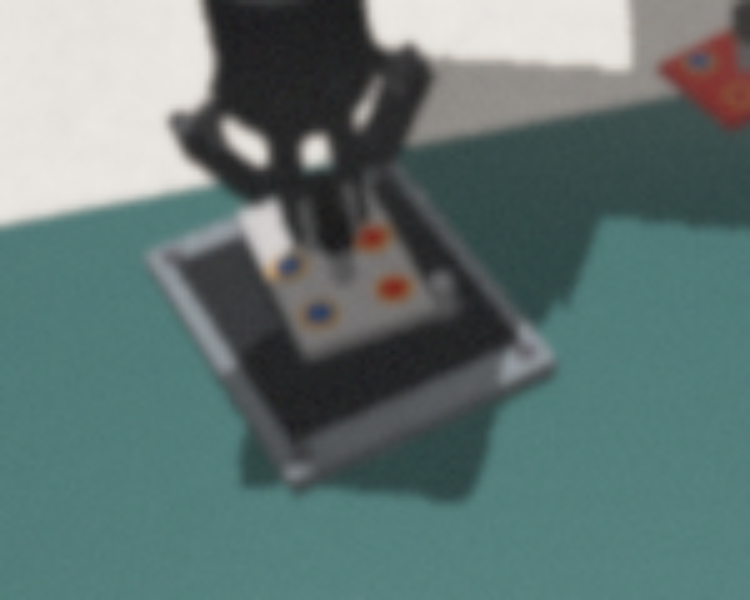

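```bash
python3 - <<'E'
from h import *
from rig import bot
p=np.array([470.84,-153.25])
bot.servo_line([*p,70],speed=20); bot.dwell(.1); st(bot,"up")
for dx,dy in((.2,-1.3),(.4,-2.6)):
    t=p+[dx,dy]
    bot.servo_line([*t,70],speed=20); bot.dwell(.1)
    h=bot.servo_line([*t,62.5],speed=8,until_force=4); k=st(bot,"hit %s"%h)
    if k["ee_pos"][2]<64.5: break
    bot.servo_line([*t,70],speed=20)
E
```

```text
up t9.00 [ 470.69 -153.16   69.84] a100.20 down [-0.002  0.001 -1.   ] F [ 0.9 -1.  -2.4] M [-0.13 -0.03 -0.04] w15.6
hit True t10.21 [ 470.39 -154.6    62.2 ] a100.22 down [-0.003  0.    -1.   ] F [-0.  -1.3 -2.5] M [-0.2   0.09  0.04] w15.0
```

```bash
python3 - <<'E'
from h import *
from rig import bot
k=bot.read_state(); x,y=k["ee_pos"][:2]
for i in range(3):
    h=bot.servo_line([x,y,57.2],speed=8,until_force=5); k=st(bot,"hit %s"%h); x,y=k["ee_pos"][:2]
    if not h or k["ft_force"][2]>2: break
s=bot.read_camera("scene"); cv2.imwrite("pics/s3.png",cv2.resize(s["image"][130:250,110:260],(750,600)))
E
```

```text
hit True t10.76 [ 470.18 -154.59   57.54] a100.22 down [-0.004  0.001 -1.   ] F [-0.4  0.1  4.1] M [-0.11 -0.2   0.01] w15.6
```

View pics/s3.png

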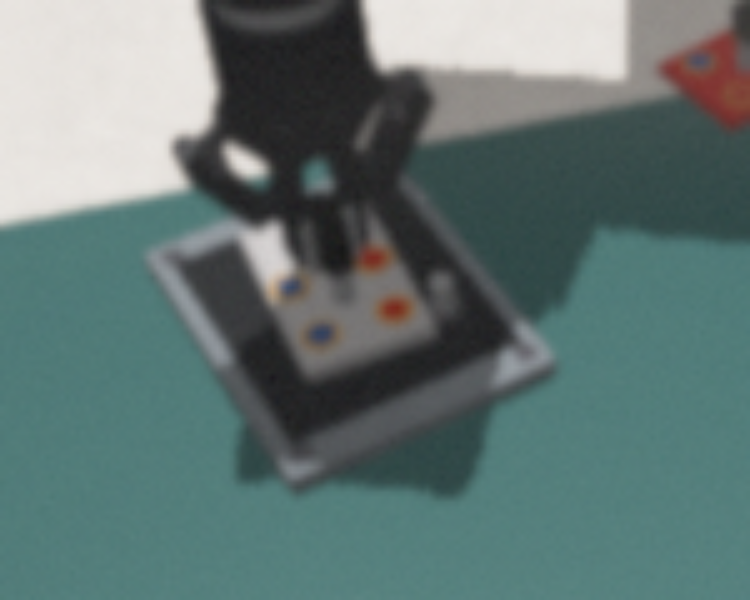

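```bash
python3 - <<'E'
from h import *
from rig import bot
k=bot.read_state(); a0=100.2; z=58.2
hole=k["ee_pos"][:2]-rot(a0-90)@[34,0]
print("hole in fixture",rot(-TH)@(hole-F))
bot.servo_line([*k["ee_pos"][:2],z],quat(a0),speed=5); bot.dwell(.1); st(bot,"raise"); base=bot.read_state()["ft_force"]
for a in np.arange(a0+1,a0+9,1):
    h=bot.servo_line([*(hole+rot(a-90)@[34,0]),z],quat(a),speed=3,until_force=4); k=st(bot,"a%.1f %s"%(a,h))
    if h or np.linalg.norm((k["ft_force"]-base)[:2])>5: break
p=k["ee_pos"][:2]; print("edge fix",rot(-TH)@(p+rot(a-90)@[37,35]-F))
s=bot.read_camera("scene"); cv2.imwrite("pics/s4.png",cv2.resize(s["image"][130:250,110:260],(750,600)))
E
```

```text
hole in fixture [-44.23034926   1.80271666]
raise t11.28 [ 470.08 -154.57   58.08] a100.20 down [-0.  0. -1.] F [ 0.2 -0.8  0.6] M [-0.07  0.03 -0.  ] w15.1
a101.2 False t11.62 [ 469.97 -153.92   58.1 ] a101.21 down [-0.  0. -1.] F [-0.5 -0.1 -1.4] M [-0.15  0.01  0.06] w15.2
a102.2 False t11.97 [ 469.89 -153.36   58.14] a102.21 down [-0.  0. -1.] F [-1.6 -0.5 -1.4] M [-0.1   0.11  0.04] w15.8
a103.2 False t12.32 [ 469.79 -152.8    58.18] a103.21 down [-0.  0. -1.] F [-1.2  0.  -1.2] M [-0.11  0.17  0.07] w14.8
a104.2 True t12.58 [ 469.93 -152.7    58.15] a104.18 down [ 0.001 -0.001 -1.   ] F [ 2.2 -3.7  1.5] M [-0.47 -0.37 -0.18] w15.2
edge fix [28.06166963 33.81835557]
```

View pics/s4.png

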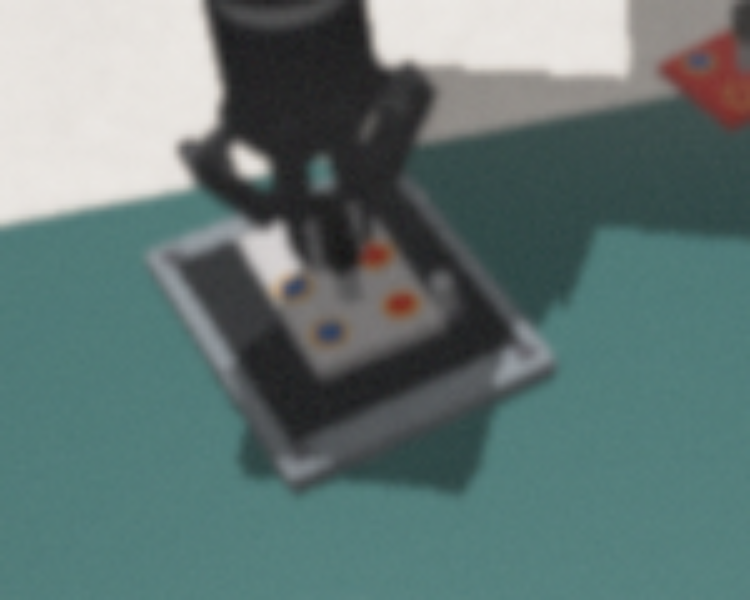

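```bash
python3 - <<'E'
from h import *
from rig import bot
k=bot.read_state(); p=k["ee_pos"][:2]
bot.servo_line([*p,57.8],quat(104.4),speed=5,until_force=6); bot.dwell(.2); st(bot,"press")
bot.move_gripper(40); st(bot,"open")
bot.servo_line([*p,150],speed=100); 
bot.move_to([420,150,250],quat(65)); st(bot,"away")
c=bot.read_camera("top"); s=bot.read_camera("scene"); np.savez("top5.npz",**c);np.savez("scene5.npz",**s)
cv2.imwrite("pics/e5.png",np.hstack([cv2.resize(c["image"][160:280,290:390],(400,480),interpolation=cv2.INTER_CUBIC),cv2.resize(s["image"][150:234,130:230][:, :],(400,336),interpolation=cv2.INTER_CUBIC).copy() if 0 else cv2.resize(s["image"][140:236,135:215],(400,480),interpolation=cv2.INTER_CUBIC)]))
cv2.imwrite("pics/t5.png",c["image"])
E
```

```text
press t13.10 [ 470.1  -152.86   57.96] a104.40 down [ 0.001 -0.    -1.   ] F [ 3.3 -3.7  3. ] M [-0.68 -0.46 -0.2 ] w15.1
open t13.46 [ 469.63 -152.49   57.56] a104.41 down [-0.001  0.    -1.   ] F [0.1 0.1 0.5] M [-0.05 -0.02 -0.03] w39.8
away t15.76 [420.15 149.52 249.53] a65.02 down [-0.001 -0.    -1.   ] F [ 0.6 -0.2  0.7] M [-0.04  0.02  0.04] w39.8
```

View pics/e5.png

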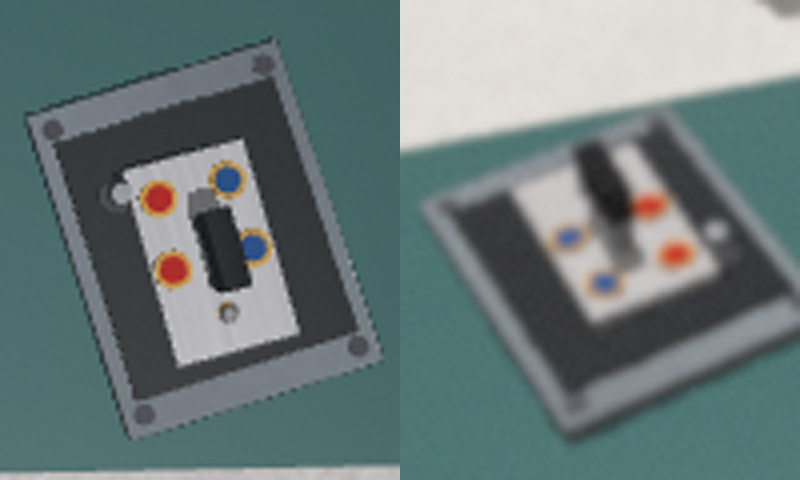

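View pics/t5.png

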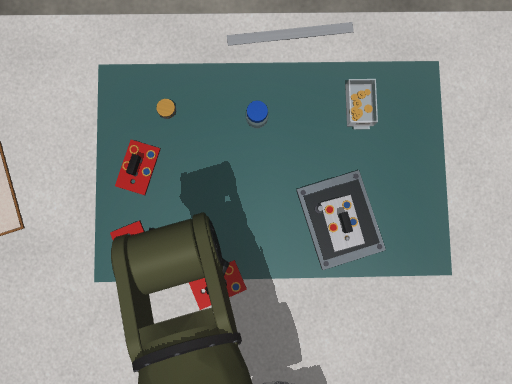

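The pin shows in the hole at top pixel (347,238), and the left edge is by the post at (320,208). I'll now measure the gap and check the bystanders.

```bash
python3 - <<'E'
from h import *
for n,cp in(("top",(345,223)),("scene",(178,185))):
    c=np.load(n+"5.npz"); im=c["image"].astype(int); sat=im.max(2)-im.min(2)
    m=(im.min(2)>125)&(sat<40); k=np.zeros(m.shape,np.uint8); cv2.circle(k,cp,36 if n=="top" else 28,1,-1); m=(m&(k>0)).astype(np.uint8)
    m=cv2.morphologyEx(m,cv2.MORPH_OPEN,np.ones((3,3)))if 0 else m
    ct=big(m); (x,y),wh,a=rectw(c,ct,24); print(n,(x,y),wh,a)
    # edge lines: fit the +y edge by points of the contour in fixture frame
    P=np.array([rot(-TH)@(ray(c,p,24)[:2]-F) for p in ct.reshape(-1,2)])
    e=P[(P[:,0]>-55)&(P[:,0]<20)&(P[:,1]>20)]
    if len(e)>5:
        f=np.polyfit(e[:,0],e[:,1],1); print(" +y edge: slope deg",np.degrees(np.arctan(f[0])),"y at x=37:",np.polyval(f,37),"n",len(e),"resid",np.std(e[:,1]-np.polyval(f,e[:,0])))
    print(" bounds x",P[:,0].min(),P[:,0].max(),"y",P[:,1].min(),P[:,1].max())
d=np.abs(np.load("top5.npz")["image"].astype(int)-np.load("top0.npz")["image"]).max(2)
for nm,(u,v) in dict(blanks=(166,108),jar=(257,113),drawer=(362,103)).items(): print(nm,(d[v-25:v+25,u-20:u+20]>40).sum())
c=np.load("top5.npz"); D=c["depth"]; f,cx,cy,e,M=cam(c)
for u,v in((334,237),(355,240),(338,212),(352,212),(318,240),(348,190)): z=D[v,u]; print((u,v),(e+M@np.array([(u-cx)/f*z,(v-cy)/f*z,z])).round(1))
E
```

```text
top (469.3, -147.3) (111.9, 77.9) 14.54
 +y edge: slope deg -3.051499101941798 y at x=37: 29.963404143086702 n 42 resid 4.21956074780412
 bounds x -65.51012543320165 47.43590413247405 y -34.83565490150669 43.168173733071164
scene (468.1, -158.4) (132.8, 76.2) 21.33
 +y edge: slope deg 9.153131261370431 y at x=37: 35.594157528934886 n 10 resid 4.215844247503678
 bounds x -77.08463595168867 51.396699833683435 y -48.11523262055802 34.371629545632274
blanks 0
jar 0
drawer 0
(334, 237) [ 439.1 -132.6   21.4]
(355, 240) [ 431.7 -178.5   23.4]
(338, 212) [ 494.2 -143.4   22.1]
(352, 212) [ 493.6 -174.1   24.3]
(318, 240) [433.1 -97.8  15.4]
(348, 190) [ 543.9 -169.5   13.3]
```

The post merged into the mask. I'll redo this with robust line fits on both long edges.

```bash
python3 - <<'E'
from h import *
c=np.load("top5.npz"); im=c["image"].astype(int); sat=im.max(2)-im.min(2)
k=np.zeros(sat.shape,np.uint8); cv2.circle(k,(345,223),36,1,-1)
m=(((im.min(2)>110)&(sat<40)&(k>0))).astype(np.uint8)
ct=big(m); P=np.array([rot(-TH)@(ray(c,p,24)[:2]-F) for p in ct.reshape(-1,2)])
for nm,s,x0,x1 in(("+y",1,-58,14),("-y",-1,-55,40)):
    e=P[(P[:,0]>x0)&(P[:,0]<x1)&(s*P[:,1]>15)]
    vx,vy,a,b=cv2.fitLine(e.astype(np.float32),cv2.DIST_HUBER,0,.01,.01).ravel(); sl=vy/vx
    print(nm,"ang",np.degrees(np.arctan(sl)),"y(37)",b+sl*(37-a),"y(-34)",b+sl*(-34-a),len(e))
po=(im.min(2)>110)&(sat<40); p,N=near(po,(320,208),4); print("post",p,rot(-TH)@(ray(c,p,38)[:2]-F))
cv2.imwrite("pics/z5.png",cv2.resize(c["image"][192:232,308:348],(600,600),interpolation=cv2.INTER_NEAREST))
E
```

```text
+y ang -2.2031748 y(37) 33.728096 y(-34) 36.459583 32
-y ang -2.0156384 y(37) -35.010662 y(-34) -32.511883 41
post [320.79310345 207.82758621] [35.62853629 38.78063419]
```

View pics/z5.png

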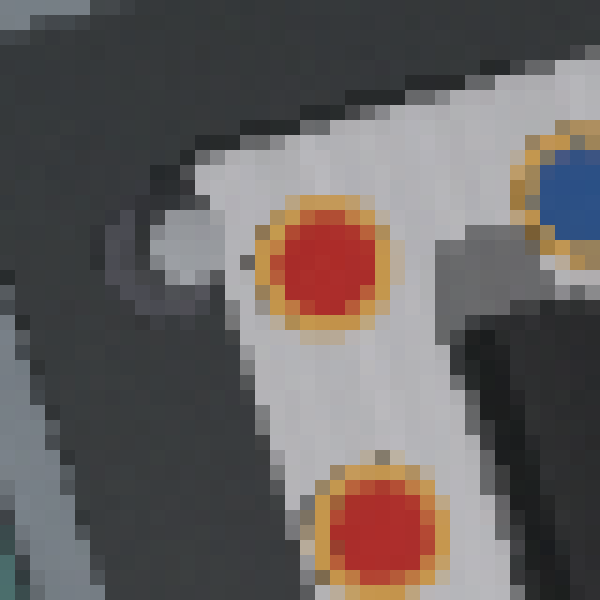

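```bash
python3 - <<'E'
from rig import bot
print(bot.finish_job())
E
```

```text
the job is handed in; nothing more can be done
None
```

The carrier is on the fixture with its hole over the pin, its long edge against the stop post, and the gripper released and clear. I handed the job in at about 16 s; no verdict is reported.

**What I did:** I gripped the silver carrier by its handle and lifted it. The first try touched the pin's chamfer at about 5 N, so I shifted 1.3 mm and the hole went over the pin. I lowered it to the plate with about 6 N, turned it about the hole until it met the post at about 5 N, and let go.

**What the last checks showed:**
- **Pin:** it is visible inside the hole.
- **Flatness:** the tool height when pressed matched the carrier resting on the plate. Rough depth readings on the carrier's top were 21–24 mm, against 24 mm expected; I did not measure the tilt.
- **Turn:** the carrier sits about −2.1° from the fixture's x axis, close to the −2.2° I had calculated.
- **Edge at the post:** its y came out at 33.7 mm raw and about 34.4 mm after allowing for pixel shrinkage, against 35 mm nominal. The post itself also reads about 0.5 mm low, so there is essentially no gap, and the close crop shows them touching.
- **Bystanders:** drawer, jar and blanks show no image change.

**Checks that failed or disagreed:**
- My first edge fit was spoiled because the post merged into the mask, so I repeated it with robust line fits.
- In the scene view, the carrier's outline was too blurred to confirm the edge.

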